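# Lean the flask stand back and pin it

## Task

Swing the flask's tilting stand back by its black crank handle to the labelling position, about 50 degrees, and lock it there: take the red-headed lock pin from its parking block and put it fully home through the leaning guide block into the middle notch (yellow dot) of the index wheel. The wheel was clamped on by eye, so feel for the notch; never lay the flask down flat, and leave the other things on the bench where they are.

Things in the scene. Friction and masses are not known exactly. Their poses are not given: they have to be found in the camera images.
- stand: Tilting flask stand, bolted down: grey base plate 235 x 220 x 12 mm, two blue uprights (173 mm high, at y = +-73 mm), in them an aluminium cradle with a green flask. Origin on the bench straight below the trunnion axis; x to the back, y to the crank's side, z up; all offsets below are in this frame. The trunnion axis runs along y, 135 mm up.
- cradle (a joint): Lean of the cradle and flask, rad: 0 = upright (flask's cap then 255 mm up), positive = top swung to the back; range -0.35 to 2. About 0.45 N m of friction: it stays where it is left. The wheel's notches come under the bore at about 0, 0.87 and 1.75, but the wheel was clamped on by eye: up to 0.22 off, earlier or later, the same for all three.
- wheel_hub (a point): Centre of the index wheel, on the trunnion axis at y = -93 mm. The steel wheel turns with the cradle: rim radius 59 mm, 18 mm thick, three radial notches 16 mm wide and 19 mm deep, 50 degrees apart; dots on its outer face: white = upright, yellow = labelling (middle notch), black = draining.
- crank_grip (a point): Middle of the crank's black round grip, 20 mm thick, 74 mm long, lying along the stand's y, at y = 136 mm, 100 mm from the trunnion axis. At lean 0 it stands 40 degrees to the front (-x) of straight above the axis, and it swings with the cradle; the 9 mm steel crank arm is at y = 84 to 93 mm.
- bore_mouth (a point): Outer mouth of the pin's bore, on top of the steel guide block (42 mm square, above the wheel's front), at (-68, -93, 216) mm. The bore points at wheel_hub: going in along (0.643, 0, -0.766), so it leans 40 degrees from vertical to the front. Diameter 16 mm, 40 mm deep, then 7 mm of air to the wheel's rim.
- bore_tip (a point): Point on the bore's axis, 62 mm in from bore_mouth, where the pin's tip is when the pin is fully home in a notch. A pin that rests on the wheel's rim between two notches stops 15 mm short of it.
- park_mouth (a point): Mouth of the upright hole (17 mm in diameter, 66 mm deep) in the pin's parking block, 38 mm square, at (-125, 0, 78) mm.
- lock_pin: Loose lock pin, 111 mm long, about 0.15 kg, at the start upright in the parking block. Origin at the tip's end, z towards the head. Oiled steel shank 14 mm thick, 62 mm long, tip tapered over 3 mm to 10 mm; flange 30 mm wide, 5 mm thick; red flat-sided head 32 (x) by 24 (y) mm, 44 mm tall, middle 89 mm from the tip. Left standing on the rim, it drops by itself into a notch swung under it.
- pin_shoulder (a point): Centre of the underside of the pin's flange, 62 mm from the tip; it meets bore_mouth when the pin is home.
- pin_tip (a point): Centre of the pin's tip end.
- tape_roll: bystander, leave it alone: brown tape roll lying flat, 106 mm across, 48 mm high; origin under its centre.
- scissors: bystander, leave it alone: scissors with orange handles, 198 mm long; origin under the middle.
- lab_bottle: bystander, leave it alone: small glass bottle with blue cap, 57 mm across, 118 mm high; origin under its centre.
- marker: bystander, leave it alone: grey and black felt marker, 130 mm long, 20 mm thick; origin under its middle.
- jar: bystander, leave it alone: white plastic jar, 64 mm across, 82 mm high; origin under its centre.
- red_cap: bystander, leave it alone: red screw cap, 62 mm across, 26 mm high; origin under its centre.
- brush: bystander, leave it alone: flat wooden brush, 185 mm long; origin under its middle.
There are look-alikes about, which are no part of the job. There is more than one size of the lock_pin; the job needs the largest.

How it is judged (in metres and radians):
At the end, for the whole second after the job is handed in: The pin is fully home in the middle notch (shoulder within 4 mm of bore_mouth, tip within 6 mm of bore_tip), the cradle leans 0.58 to 1.17 rad, and pin and cradle are at rest (distance between pin_shoulder and bore_mouth below 0.004 m and distance between pin_tip and bore_tip below 0.006 m and value of joint cradle between 0.58 and 1.17 rad and velocity of joint cradle between -0.05 and 0.05 rad/s and linear speed of lock_pin below 0.02 m/s); the robot touches nothing.
It fails at once if the flask is laid flat (cradle past 83 degrees) (value of joint cradle above 1.45 rad).
It fails at once if a bystander is moved by more than 3 cm (distance of any of tape_roll, scissors, lab_bottle, marker, jar, red_cap, brush from where it was at the start of the episode above 0.03 m).
It also fails if it takes over 56 s, if anything falls off the work surface, if the arm or the gripper's body presses on something with over 40 N, if the wrist force passes 120 N, or if a joint passes its speed limit or range.

## Robot

A 6-joint arm with a two-finger parallel gripper is mounted at the origin on a cart in front of the work surface, level with it; the furniture and walls round the work are solid. World frame = base frame: x ahead of the robot, y to its left, z up, the work surface at z = 0. Lengths are in mm, angles in rad, forces in N, time in s.
With the tool pointing down it reaches from about 350 to 875 mm from the base axis. Payload 4.2 kg.
Tool frame: the origin (TCP) lies on the mounting face of the last link; the fingertips stand 173 mm ahead of it and the grasp point (between the pads) lies grip_point_offset ahead of it (grip_point_offset is the distance from the TCP to the grasp point, in mm); z points along the fingers, y is the line along which they close (so a half turn about z gives the same grasp; the last joint's range is limited). The gripper opens to 85 mm and grips with 20 to 120 N. Pads are 22 mm wide; open, the fingers measure 114 mm over their backs; the gripper's body (76 mm by 85 mm) begins 54 mm behind the grasp point. The pads swing forward as they close: fully open they stand 13 mm farther back than shut.
Start: joints at [1.537, 0.385, 0.008, 0, -1.194, -0.259], TCP at [180.364, 598.388, 404.712] pointing down, gripper open.
Joint ranges: [-3.14, 3.14], [-1.21, 2.06], [-1.07, 1.41], [-3.16, 2.05], [-2.99, -0.16], [-3.1, 3.1]. Speed limits (rad/s): [2.79, 2.79, 3.14, 3.14, 3.14, 3.14].

## Interface

Orientations are given as a unit quaternion [x, y, z, w].
In Python, from bench import read_state, get_image, job_done, recognise, place_of, grip_point_offset gives the robot as it stands. The module is installed in compiled form; this text tells all that it offers.
- The arm moves only by the tool carry_out, never from a script. Its arguments are lists of equal length, an entry for each row: "slide": the shift along the tool's x, y, z in m, a list of three; "roll": the turn about the tool's z in degrees; "claw": the finger opening in m, from 0 to 0.0854. A call has 1 to 8 rows; each row is the pose to reach, as a shift and turn from the pose commanded when the call began, along the tool's axes at that moment; what a row does not reach only later rows make up. A row lasts 1/8 s, in which the tool goes at most 62.5 mm and 10.7 degrees, less where a joint would pass 70% of its speed; a pose out of reach is approached as far as the arm can. A call with a gripper value outside its range is refused whole. The fingers move at their own pace and stop on an object; the grip force is fixed at half the most. Time passes only in rows, so rows that repeat a pose let the fingers close. It gives the time, the measured TCP pose, the force, the opening and the grip force at its end, in the units of the state.
- read_state(): the state, without advancing time (a new reading comes with each control period).
- get_image(name): name is "scene" or "top" or "wrist"; returns a dict with "img" (420x560x3 uint8, red, green, blue), "z_map" (420x560 float32, mm along the optical axis (not along the pixel's ray), 0 where there is no reading), "mtx" (3x3 intrinsics, pixels), "world_from_camera" (4x4, takes a point from camera to world coordinates); the wrist camera has in their place "T_tool_cam" (4x4, takes a point from camera to tool coordinates, whose origin is the TCP and whose axes are the flange's). Camera axes: x right, y up, looking along -z (the intrinsics and any distortion apply to the point x, -y, -z); pixel columns grow to the right and rows downward; lengths in mm; the calibration is good to about 2 mm. The wrist camera is an equidistant fisheye: a pixel r from the principal point sees the ray r / f radians off the axis. A picture is of the moment at which its call begins: read the wrist's pose just before it.
- job_done(): hands the job in; it is judged then, once.
Trained networks look in a picture, given as the dict that the camera call returned (one of the last four; its "shot" number tells which), for a name from the list of things; names that differ only in an ending like _2 or _b are one class to them, and where a whole thing is asked for, a point or a joint stands for the part that bears it (a point fixed in the world has none). Each returns a list of dicts, best first, with "conf" (0 to 1); they miss things now and then, are a little off and sometimes report something else, mostly with a low value. They report only what shows in the picture. A call takes as long as a camera call. They do not tell look-alikes from the thing itself.
- recognise(picture, thing): "at" ([column, row] in pixels, amid what is visible of it).
- place_of(picture, thing): "at" ([column, row] in pixels: a listed point, or the origin of a listed thing).
The state is a dict: "clock": time; "joints": joint angles; "joint_vel": joint speeds; "joint_efforts": joint torques, N m; "position": TCP position; "ee_rot": TCP orientation; "contact_force": force on the tool from outside, world axes, zero at the start; "wrist_torque": the same for the moment, N m; "gripper_width": finger opening in mm; "grasp_force": force on a finger pad.
Only numpy, scipy, OpenCV 4.12 (cv2) and the standard library are available. Lean on these libraries where they do the work, as an engineer would, in place of code of your own. Each camera call takes 0.05 s, during which the arm holds its last target. There are 200 camera calls.

## Working session

There is one attempt and no reset: what is moved stays moved. The work goes in short steps, Python scripts to look and compute and a tool call to move; the robot and the scene stay as the last step left them, time stands still between calls to the robot, and variables do not carry over. Pictures are saved under pics/ and viewed, at most 10 in all, crops included, and the job is handed in when it is done.

Besides the shell and the picture viewer there is one more tool, called after ">>>" in YAML: its name, and indented under it one key for each argument. carry_out: Moves the arm, as the interface text tells. Its arguments: {"type":"object","properties":{"slide":{"type":"array"},"roll":{"type":"array"},"claw":{"type":"array"}},"required":["slide","roll","claw"]}

```bash
mkdir -p pics
cat > h.py <<'E'
import numpy as np, cv2
from scipy.spatial.transform import Rotation as R
from bench import *
def world(p,uv,r=2,z=None):
    u,v=uv; zm=p["z_map"]; ui,vi=int(round(u)),int(round(v))
    w=zm[max(0,vi-r):vi+r+1,max(0,ui-r):ui+r+1]; w=w[w>0]
    d=np.median(w) if z is None else z
    m=p["mtx"]; c=np.array([(u-m[0,2])/m[0,0]*d,-(v-m[1,2])/m[1,1]*d,-d,1])
    return (p["world_from_camera"]@c)[:3]
def pix(p,X):
    c=np.linalg.inv(p["world_from_camera"])@np.append(X,1); m=p["mtx"]
    return m[0,0]*c[0]/-c[2]+m[0,2], m[1,1]*-c[1]/-c[2]+m[1,2]
def save(p,n): cv2.imwrite("pics/"+n,p["img"][:,:,::-1])
E
python3 - <<'E'
from h import *
s=read_state(); print(s); print(grip_point_offset() if callable(grip_point_offset) else grip_point_offset)
for n in("scene","top"):
    p=get_image(n); save(p,n+"0.png"); print(n,p["mtx"],p["world_from_camera"])
    for t in("stand","wheel_hub","crank_grip","bore_mouth","park_mouth","lock_pin","pin_shoulder"):
        for d in place_of(p,t)[:4]: print(t,d["at"],round(d["conf"],2),world(p,d["at"]).round(0))
E
```

```text
{'clock': 0.0, 'joints': array([ 1.53662587e+00,  3.85554130e-01,  6.62282442e-03, -4.85556851e-04,
       -1.19400994e+00, -2.58575697e-01]), 'joint_vel': array([ 0.0005113 ,  0.00183055,  0.00017675,  0.00016092, -0.00033811,
       -0.00098485]), 'joint_efforts': array([-5.04876625e-04, -3.92288053e+01,  1.88398844e+01,  4.18613479e+00,
       -4.64748373e-03,  7.47588871e-06]), 'position': array([180.28643219, 598.21578688, 403.62345907]), 'ee_rot': array([ 9.89292912e-01, -1.45939483e-01, -1.04152759e-04,  1.09098062e-03]), 'contact_force': array([-0.65304865, -0.11575671, -0.36569294]), 'wrist_torque': array([-0.04548951, -0.01324005, -0.02300997]), 'grasp_force': 0.0, 'gripper_width': 85.56264086659523}
154.70000000000002
scene [[546.38175821   0.         270.95922107]
 [  0.         546.38175821 209.41394881]
 [  0.           0.           1.        ]] [[ 9.08470118e-01  3.08287579e-01 -2.82207039e-01  1.09705911e+02]
 [-4.17791150e-01  6.88453461e-01 -5.92859501e-01 -7.53970502e+02]
 [ 1.15151923e-02  6.56498744e-01  7.54239219e-01  1.21439148e+03]
 [ 0.00000000e+00  0.000000
[... 1021 characters left out ...]
8.76990348e-03  1.22251909e-01  9.92460357e-01  1.40213073e+03]
 [ 0.00000000e+00  0.00000000e+00  0.00000000e+00  1.00000000e+00]]
stand [276.2, 195.8] 0.86 [543.  56. 216.]
wheel_hub [303.6, 175.5] 0.93 [609. -26. 189.]
wheel_hub [191.5, 164.6] 0.46 [674. 333.  65.]
bore_mouth [314.7, 194.4] 0.95 [548. -57. 206.]
park_mouth [289.4, 225.4] 0.87 [465.  15. 124.]
lock_pin [290.1, 229.1] 0.66 [454.  13. 122.]
lock_pin [265.1, 265.8] 0.6 [341.  91.  81.]
lock_pin [291.6, 260.1] 0.37 [358.   7.  80.]
lock_pin [345.9, 237.2] 0.28 [ 433. -178.   27.]
pin_shoulder [292.2, 229.0] 0.68 [454.   6. 126.]
pin_shoulder [289.9, 264.4] 0.62 [345.  12.  81.]
pin_shoulder [269.7, 265.8] 0.61 [341.  77.  75.]
```

Run:
```python
import cv2
a=cv2.imread("pics/scene0.png"); b=cv2.imread("pics/top0.png")
cv2.imwrite("pics/scene0c.png",cv2.resize(a[120:320,150:417],(800,600),interpolation=cv2.INTER_CUBIC))
cv2.imwrite("pics/top0c.png",cv2.resize(b[120:300,170:410],(800,600),interpolation=cv2.INTER_CUBIC))
```

```text
(no output)
```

View pics/scene0c.png

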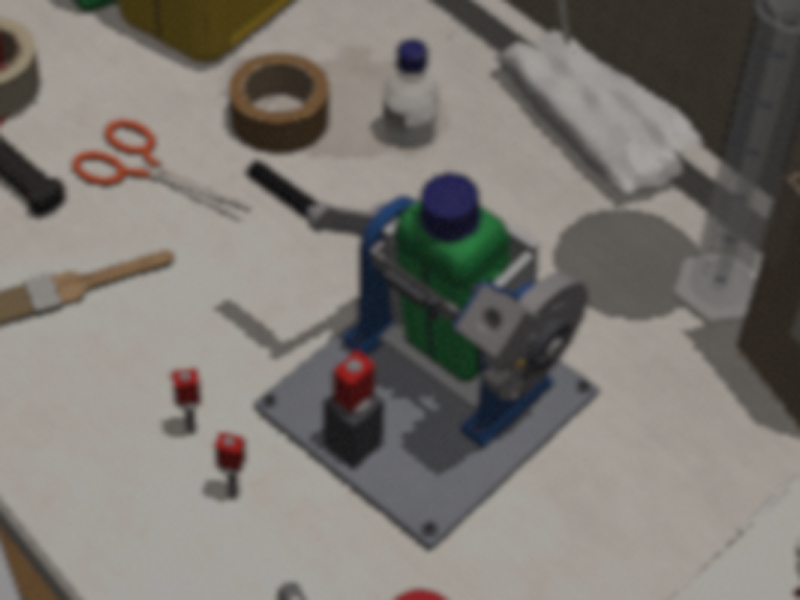

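View pics/top0c.png

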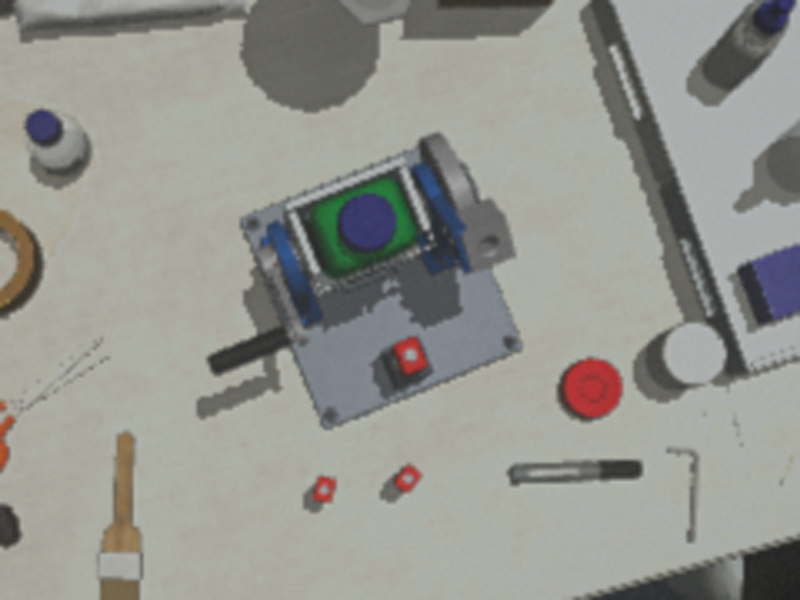

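Scene picture: the pins are in the parking block at scene px (268,247) and free-standing at (214,250) and (226,272). The parked one is clearly the biggest, so it is the choice. The crank grip is at (239,183), the guide block at (314,226), and the cradle is about upright.

```bash
cat >> h.py <<'E'
def grip_pt(l): 
    a=l-np.radians(40); return np.array([100*np.sin(a),136,135+100*np.cos(a)])
def S2W(q,P): 
    c,s=np.cos(q[2]),np.sin(q[2]); P=np.atleast_2d(P)
    return np.c_[q[0]+c*P[:,0]-s*P[:,1],q[1]+s*P[:,0]+c*P[:,1],P[:,2]]
E
python3 - <<'E'
from h import *
from scipy.optimize import least_squares
obs=[];names=dict(wheel_hub=[0,-93,135],bore_mouth=[-68,-93,216],park_mouth=[-125,0,78],stand=[0,0,0])
pics={n:get_image(n) for n in("scene","top")}
guess=np.array([570,20,.3])
for n,p in pics.items():
    for t in list(names)+["crank_grip","pin_shoulder","lock_pin"]:
        X=grip_pt(0) if t=="crank_grip" else np.array(names.get(t) or ([-125,0,78] if t=="pin_shoulder" else [-125,0,16]))
        e=pix(p,S2W(guess,X)[0])
        c=[d for d in place_of(p,t) if np.hypot(*(np.array(d["at"])-e))<30]
        if c:
            d=min(c,key=lambda d:np.hypot(*(np.array(d["at"])-e))); obs.append((n,t,X,d["at"],d["conf"]))
cor=[(240,220),(415,150),(522,345),(330,428)]
sg=[(1,1),(1,-1),(-1,-1),(-1,1)]
def res(q):
    r=[]
    for n,t,X,at,cf in obs:
        XX=grip_pt(q[3]) if t=="crank_grip" else X
        r+=list((np.array(pix(pics[n],S2W(q,XX)[0]))-at))
    for (u,v),(a,b) in zip(cor,sg):
        W=S2W(q,[q[4]+a*117.5,b*110,12])[0]
        r+=list((np.array(pix(pics["top"],W))-(170+u*.3,120+v*.3)))
    return np.array(r)
f=least_squares(res,[570,20,.3,0,-30],loss="soft_l1")
print(f.x); r=res(f.x).reshape(-1,2)
for o,e in zip(obs,r): print(o[0],o[1],round(o[4],2),e.round(1))
print(r[len(obs):].round(1))
# depth checks
q=f.x
for nm,P in [("pinhead top",[-125,0,127]),("block corner",[-68,-93,216]),("cap",[0,0,255])]:
    for n,p in pics.items():
        W=S2W(q,P)[0]; print(nm,n,W.round(1),world(p,pix(p,W),1).round(1))
E
```

```text
[ 5.79415020e+02  5.29230672e+01  4.02454925e-01 -8.41589170e-02
 -3.82442331e+01]
scene wheel_hub 0.69 [-0.7  3.1]
scene park_mouth 0.64 [-1.8  3.9]
scene stand 0.62 [-2.8  0.2]
scene crank_grip 0.61 [4.9 0.4]
scene pin_shoulder 0.55 [-1.3 -1.1]
scene lock_pin 0.61 [ 2.9 -0.7]
top wheel_hub 0.95 [-2.8  0.2]
top bore_mouth 0.72 [ 0.1 -4.3]
top park_mouth 0.66 [ 4.6 -0.8]
top stand 0.69 [-0.1 -3.3]
top crank_grip 0.96 [ 0.7 -0.1]
top pin_shoulder 0.58 [ 0.3 -1.5]
top lock_pin 0.58 [0.9 1.1]
[[-4.5  0.5]
 [ 2.  -3.4]
 [-2.1  0.5]
 [-4.3  1.5]]
pinhead top scene [464.4   4.  127. ] [464.2   3.5 127.7]
pinhead top top [464.4   4.  127. ] [464.4   3.9 126.7]
block corner scene [553.3 -59.3 216. ] [563.2 -43.7 193.6]
block corner top [553.3 -59.3 216. ] [556.1 -61.1 199.6]
cap scene [579.4  52.9 255. ] [580.1  54.  253.7]
cap top [579.4  52.9 255. ] [579.4  52.9 254.8]
```

>>> carry_out:
  slide:
    - [0, 0, -0.06]
    - [0.33, 0.33, -0.08]
    - [0.33, 0.33, -0.08]
    - [0.33, 0.33, -0.08]
    - [0.33, 0.33, -0.08]
    - [0.33, 0.33, -0.08]
    - [0.33, 0.33, -0.08]
    - [0.33, 0.33, -0.08]
  roll: [0, 0, 0, 0, 0, 0, 0, 0]
  claw: [0.085, 0.085, 0.085, 0.085, 0.085, 0.085, 0.085, 0.085]

```text
clock: 2.6
position: [387.4, 211.2, 484.0]
ee_rot: [0.989, -0.146, 0.0, -0.001]
contact_force: [0.8, 0.2, 0.4]
gripper_width: 84.9
grasp_force: 0.0
```

>>> carry_out:
  slide:
    - [0.08, 0.08, 0]
    - [0.1, 0.1, 0]
    - [0.1, 0.1, 0]
    - [0.1, 0.1, 0]
    - [0.1, 0.1, 0]
  roll: [10, 20, 30, 40, 50]
  claw: [0.085, 0.085, 0.085, 0.085, 0.085]

```text
clock: 3.22
position: [454.0, 88.0, 483.5]
ee_rot: [0.833, -0.553, 0.0, -0.0]
contact_force: [0.7, -0.0, 0.4]
gripper_width: 84.8
grasp_force: 0.0
```

```bash
cat >> h.py <<'E'
def wcam(p,s):
    T=np.eye(4);T[:3,:3]=R.from_quat(s["ee_rot"]).as_matrix();T[:3,3]=s["position"]
    return T@p["T_tool_cam"]
def wcloud(p,s):
    m=p["mtx"];v,u=np.mgrid[0:420,0:560];a=(u-m[0,2])/m[0,0];b=(v-m[1,2])/m[1,1]
    th=np.hypot(a,b);k=np.tan(np.minimum(th,1.4))/np.maximum(th,1e-9)
    d=p["z_map"];c=np.stack([a*k*d,-b*k*d,-d,np.ones_like(d)],-1)
    X=(c@wcam(p,s).T)[...,:3];X[(d<=0)|(th>1.3)]=np.nan
    return X
def cloud(p):
    m=p["mtx"];v,u=np.mgrid[0:420,0:560];d=p["z_map"]
    c=np.stack([(u-m[0,2])/m[0,0]*d,-(v-m[1,2])/m[1,1]*d,-d,np.ones_like(d)],-1)
    X=(c@p["world_from_camera"].T)[...,:3];X[d<=0]=np.nan
    return X
E
python3 - <<'E'
from h import *
s=read_state(); print(s["clock"],s["position"],s["joints"].round(2),s["ee_rot"].round(3))
p=get_image("wrist"); save(p,"w1.png"); print(p["mtx"],p["T_tool_cam"])
X=wcloud(p,s); np.savez("w1.npz",X=X,img=p["img"])
for t in("wheel_hub","bore_mouth","park_mouth","crank_grip","lock_pin","pin_shoulder"):
    for d in place_of(p,t)[:3]:
        u,v=map(int,d["at"]); print(t,d["at"],round(d["conf"],2),X[v,u].round(1))
E
```

```text
3.225 [454.02690677  88.03096806 483.4967425 ] [ 0.54  0.05 -0.23 -0.   -1.29 -0.15] [ 0.833 -0.553  0.    -0.   ]
[[325.1922621    0.         281.87409431]
 [  0.         325.1922621  209.65461064]
 [  0.           0.           1.        ]] [[ 1.71217767e-04  9.65158934e-01  2.61664294e-01  6.60267812e+01]
 [ 9.99999936e-01 -8.28074842e-05 -3.48902676e-04  5.32175334e-01]
 [-3.15078773e-04  2.61664337e-01 -9.65158886e-01  3.02615526e+01]
 [ 0.00000000e+00  0.00000000e+00  0.00000000e+00  1.00000000e+00]]
wheel_hub [181.0, 20.4] 0.87 [591.4 -25.  191.8]
park_mouth [303.2, 111.4] 0.57 [464.8   7.2 128.6]
park_mouth [228.3, 336.9] 0.32 [430.  381.2   5.1]
crank_grip [98.0, 265.0] 0.72 [671.6 332.2  31.5]
crank_grip [244.4, 271.3] 0.58 [462.3 146.9 213.5]
crank_grip [183.7, 21.1] 0.37 [587.  -23.6 197.3]
lock_pin [353.1, 200.2] 0.88 [344.2  85.4   8.8]
lock_pin [374.0, 149.0] 0.68 [361.3   9.   55.3]
lock_pin [299.2, 114.9] 0.55 [467.2  11.5 128.1]
pin_shoulder [379.0, 151.9] 0.87 [361.4   9.6  78. ]
pin_shoulder [301.0, 109.9] 0.79 [467.4   6.1 128. ]
pin_shoulder [362.6, 211.2] 0.67 [350.1  83.7  82. ]
```

View pics/w1.png

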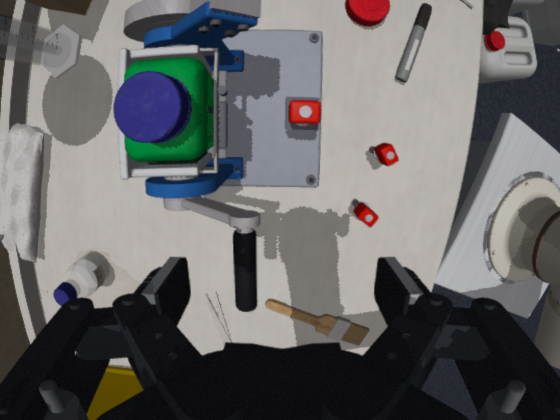

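The wrist view confirms it: the parked pin at (304,112) has a bigger head than the loose ones at (387,154) and (367,215). The crank grip is at (245,270) between the fingers. Next I measure from the depth cloud.

Run:
```python
from h import *
d=np.load("w1.npz");X=d["X"];im=d["img"].astype(int)
def show(n,m):
    P=X[m]; print(n,len(P),"med",np.median(P,0).round(1),"mid2-98",((np.percentile(P,2,0)+np.percentile(P,98,0))/2).round(1));return P
uv=np.mgrid[0:420,0:560]; v,u=uv
g=show("grip",(u>225)&(u<265)&(v>226)&(v<318)&(X[...,2]>195)&(im.sum(-1)<140))
c=g[:,:2].mean(0);U,s,Vt=np.linalg.svd(g[:,:2]-c,full_matrices=False);a=Vt[0]*np.sign(Vt[0,1]);t=(g[:,:2]-c)@a
print("axis yaw",np.arctan2(-a[0],a[1]),"len",np.percentile(t,[1,99]),"mid",c+a*np.percentile(t,[1,99]).mean(), "top z",np.percentile(g[:,2],95),"width",np.percentile((g[:,:2]-c)@[a[1],-a[0]],[2,98]))
h=show("head",(u>285)&(u<325)&(v>95)&(v<130)&(X[...,2]>122))
hh=h[:,:2].astype(np.float32); print(cv2.minAreaRect(hh))
cap=show("cap",(u>105)&(u<195)&(v>65)&(v<145)&(X[...,2]>245)); print(cv2.minEnclosingCircle(cap[:,:2].astype(np.float32)))
pl=(np.abs(X[...,2]-12)<5)&(u>215)&(u<330)&(v>25)&(v<195); P=show("plate",pl)
print(cv2.boxPoints(cv2.minAreaRect(P[:,:2].astype(np.float32))))
```

```text
grip 1596 med [461.7 146.1 212.3] mid2-98 [461.2 148.9 211. ]
axis yaw 0.3757745310032536 len [-32.35829926  36.86258458] mid [460.66186484 149.26014735] top z 214.16114352323527 width [-8.03638371  8.77056222]
head 720 med [463.3   6.8 127.2] mid2-98 [463.    6.7 126.6]
((462.81097412109375, 7.049089431762695), (31.298477172851562, 24.24171257019043), 22.452442169189453)
cap 3950 med [564.8  47.4 251.6] mid2-98 [565.4  47.4 251.3]
((566.223876953125, 47.6895751953125), 24.453529357910156)
plate 12723 med [499.7  15.4  12.5] mid2-98 [495.5   9.3  12.5]
[[ 397.70328    88.487564]
 [ 478.6782   -116.38194 ]
 [ 605.8312    -66.12457 ]
 [ 524.8563    138.74493 ]]
```

>>> carry_out:
  slide:
    - [-0.059, -0.03, 0]
    - [-0.059, -0.03, 0.03]
    - [-0.059, -0.03, 0.08]
    - [-0.059, -0.03, 0.126]
    - [-0.059, -0.03, 0.126]
    - [-0.059, -0.03, 0.126]
    - [-0.059, -0.03, 0.126]
    - [-0.059, -0.03, 0.126]
  roll: [0, 0, 0, 0, 0, 0, 0, 0]
  claw: [0.085, 0.085, 0.085, 0.085, 0.028, 0.028, 0.028, 0.028]

```text
clock: 4.58
position: [458.5, 154.8, 359.0]
ee_rot: [0.835, -0.55, 0.001, -0.001]
contact_force: [0.0, -0.8, 0.7]
gripper_width: 27.9
grasp_force: 0.0
```

>>> carry_out:
  slide:
    - [0, -0.005, -0.005]
    - [0, -0.01, -0.01]
    - [0, -0.017, -0.015]
    - [0, -0.0245, -0.02]
    - [0, -0.032, -0.024]
    - [0, -0.04, -0.027]
    - [0, -0.047, -0.0295]
    - [0, -0.052, -0.0305]
  roll: [0, 0, 0, 0, 0, 0, 0, 0]
  claw: [0.028, 0.028, 0.028, 0.028, 0.028, 0.028, 0.028, 0.028]

```text
clock: 5.58
position: [505.3, 174.4, 388.5]
ee_rot: [0.835, -0.55, -0.001, 0.003]
contact_force: [-6.9, -3.7, 4.7]
gripper_width: 27.9
grasp_force: 3.8
```

Run:
```python
from h import *
s=read_state(); print(s["clock"],s["position"],s["contact_force"],s["gripper_width"])
p=get_image("scene"); save(p,"s2.png"); a=cv2.imread("pics/s2.png")
cv2.imwrite("pics/s2c.png",cv2.resize(a[150:300,200:400],(800,600),interpolation=cv2.INTER_CUBIC))
```

```text
5.575 [505.33156318 174.38713919 388.50475784] [-6.88409894 -3.69714579  4.66826892] 27.94939689117671
```

View pics/s2c.png

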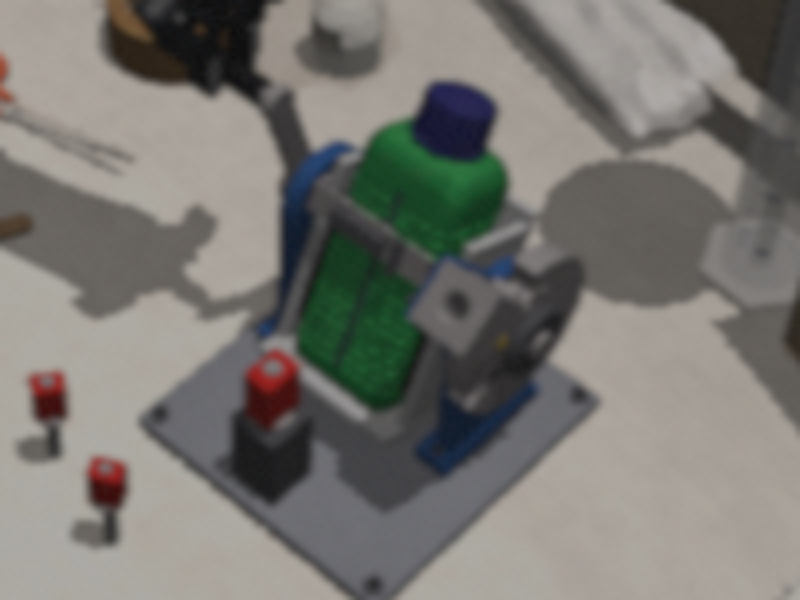

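The cradle now leans about 0.40 rad, on the rim between the notches. The yellow dot is at crop (503,342), close to the guide block. Next is the pin.

>>> carry_out:
  slide:
    - [0, 0, -0.05]
    - [0.03, 0.02, -0.05]
    - [0.07, 0.055, -0.05]
    - [0.11, 0.085, -0.04]
    - [0.137, 0.105, -0.02]
    - [0.137, 0.105, 0.02]
    - [0.137, 0.105, 0.05]
    - [0.137, 0.105, 0.058]
  roll: [0, 10, 20, 30, 40, 50, 60, 70]
  claw: [0.05, 0.05, 0.06, 0.06, 0.06, 0.06, 0.06, 0.06]

```text
clock: 6.62
position: [463.9, 7.7, 328.6]
ee_rot: [-0.366, 0.931, -0.0, -0.001]
contact_force: [0.8, 0.3, 0.8]
gripper_width: 59.8
grasp_force: 0.0
```

>>> carry_out:
  slide:
    - [0, 0, 0]
    - [0, 0, 0]
    - [0, 0, 0]
    - [0, 0, 0]
  roll: [10, 20, 21.5, 21.5]
  claw: [0.06, 0.06, 0.06, 0.06]

```text
clock: 7.12
position: [464.0, 8.0, 330.3]
ee_rot: [-0.19, 0.982, 0.0, 0.001]
contact_force: [0.3, 0.1, -0.7]
gripper_width: 59.6
grasp_force: 0.0
```

Run:
```python
from h import *
s=read_state(); print(s["clock"],s["position"],s["joints"].round(2),R.from_quat(s["ee_rot"]).as_matrix().round(3))
p=get_image("wrist"); save(p,"w2.png"); X=wcloud(p,s); im=p["img"].astype(int)
np.savez("w2.npz",X=X,img=p["img"])
red=(im[...,0]>110)&(im[...,1]<70)&(im[...,2]<70)
m=(X[...,2]>122)&(X[...,2]<132)&(np.hypot(X[...,0]-463,X[...,1]-7)<35)
print(m.sum(),cv2.minAreaRect(X[m][:,:2].astype(np.float32)))
```

```text
7.125 [463.98227921   8.0036398  330.28947905] [ 0.37  0.19 -0.48  0.   -0.9  -1.56] [[-0.928 -0.372  0.001]
 [-0.372  0.928  0.   ]
 [-0.001 -0.    -1.   ]]
2121 ((462.3605651855469, 6.099139213562012), (31.597532272338867, 24.06850814819336), 21.15724754333496)
```

View pics/w2.png

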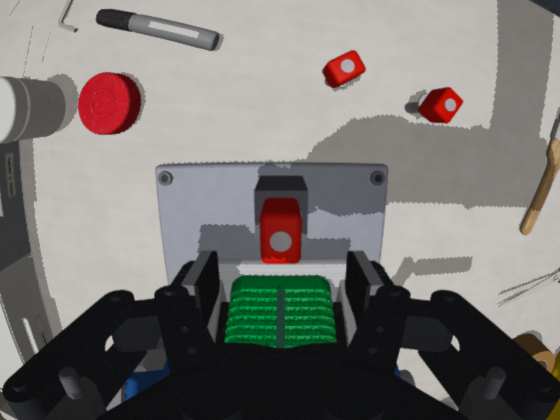

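The pin head at (281,235) is centred and square between the fingers. Before grasping, I take one wrist look at the guide block to fix the bore accurately.

>>> carry_out:
  slide:
    - [0, 0, -0.06]
    - [0, -0.02, -0.12]
    - [-0.03, -0.06, -0.125]
    - [-0.065, -0.093, -0.125]
    - [-0.065, -0.093, -0.125]
    - [-0.065, -0.093, -0.125]
  roll: [0, 0, 0, 0, 0, 0]
  claw: [0.06, 0.06, 0.06, 0.06, 0.06, 0.06]

```text
clock: 7.92
position: [558.2, -54.5, 454.4]
ee_rot: [-0.189, 0.982, 0.0, -0.001]
contact_force: [0.0, 0.1, -1.9]
gripper_width: 59.8
grasp_force: 0.0
```

Run:
```python
from h import *
s=read_state(); print(s["clock"],s["position"],R.from_quat(s["ee_rot"]).as_matrix()[:,0].round(3))
p=get_image("wrist"); save(p,"w3.png"); X=wcloud(p,s); np.savez("w3.npz",X=X,img=p["img"])
q=(580,54,.378)
c,sn=np.cos(.378),np.sin(.378)
Y=X-np.array([580,54,0]); Y=np.stack([c*Y[...,0]+sn*Y[...,1],-sn*Y[...,0]+c*Y[...,1],Y[...,2]],-1)
for d in place_of(p,"bore_mouth")[:2]:
    u,v=map(int,d["at"]); print(d,Y[v,u])
n=np.array([-.643,0,.766]); h=(Y-[-68,-93,216])@n
m=(np.abs(h)<4)&(np.abs(Y[...,0]+68)<30)&(np.abs(Y[...,1]+93)<30)
P=Y[m]; e=np.c_[(P-[-68,-93,216])@[.766,0,.643],P[:,1]+93]
print(m.sum(),"h med",np.median(h[m]),cv2.minAreaRect(e.astype(np.float32)),np.percentile(e,[1,99],axis=0))
v,u=np.where(m); print("pix",u.min(),u.max(),v.min(),v.max())
a=p["img"][v.min()-40:v.max()+60,max(0,u.min()-60):u.max()+60,::-1]
k=min(800/a.shape[1],600/a.shape[0]); cv2.imwrite("pics/w3c.png",cv2.resize(a,None,fx=k,fy=k,interpolation=cv2.INTER_CUBIC)); print(max(0,u.min()-60),v.min()-40,k)
```

```text
7.925 [558.18602368 -54.47167005 454.39780348] [-0.929 -0.371  0.001]
{'at': [280.4, 213.2], 'conf': 0.57} [-63.31820264 -93.9369923  197.15329825]
3875 h med 1.1163674423130727 ((0.25882530212402344, 3.9491939544677734), (44.62588119506836, 51.512943267822266), 0.9267799258232117) [[-21.25028171 -21.09989723]
 [ 20.92029108  25.11824471]]
pix 248 326 185 247
188 145 3.7037037037037037
```

View pics/w3c.png

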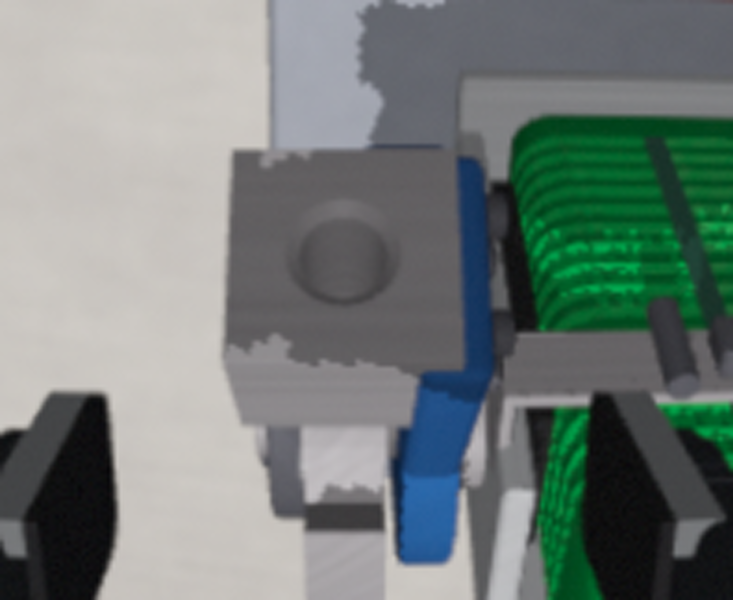

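Bore centre is at wrist px (281,213), 4 mm or less from the model and centred in tool y, so the stand pose holds. I go back and grip the pin.

>>> carry_out:
  slide:
    - [0.035, 0.045, 0]
    - [0.067, 0.092, 0.02]
    - [0.067, 0.092, 0.08]
    - [0.067, 0.092, 0.14]
    - [0.067, 0.092, 0.188]
    - [0.067, 0.092, 0.188]
    - [0.067, 0.092, 0.188]
    - [0.067, 0.092, 0.188]
  roll: [0, 0, 0, 0, 0, 0, 0, 0]
  claw: [0.06, 0.06, 0.06, 0.06, 0.06, 0.01, 0.01, 0.01]

```text
clock: 9.02
position: [462.7, 6.5, 269.2]
ee_rot: [-0.189, 0.982, 0.0, 0.002]
contact_force: [0.6, 1.4, 1.2]
gripper_width: 23.2
grasp_force: 59.8
```

>>> carry_out:
  slide:
    - [0, 0, 0]
    - [0, 0, -0.02]
    - [0, 0, -0.05]
    - [0, 0, -0.09]
  roll: [0, 0, 0, 0]
  claw: [0.01, 0.01, 0.01, 0.01]

```text
clock: 9.52
position: [461.7, 6.1, 357.8]
ee_rot: [-0.188, 0.982, 0.0, -0.001]
contact_force: [0.5, 0.4, -2.9]
gripper_width: 23.5
grasp_force: 59.2
```

>>> carry_out:
  slide:
    - [0, 0, -0.06]
    - [0, 0, -0.12]
    - [-0.02, -0.04, -0.138]
    - [-0.05, -0.08, -0.138]
    - [-0.058, -0.092, -0.138]
    - [-0.058, -0.092, -0.138]
    - [-0.058, -0.092, -0.138]
  roll: [0, 0, 0, 0, 0, 0, 0]
  claw: [0.01, 0.01, 0.01, 0.01, 0.01, 0.01, 0.01]

```text
clock: 10.4
position: [549.1, -57.4, 495.0]
ee_rot: [-0.189, 0.982, 0.0, -0.0]
contact_force: [-0.7, 0.3, -2.0]
gripper_width: 23.0
grasp_force: 59.7
```

```bash
cat >> h.py <<'E'
Q=(580,54,.378)
def st(P):
    c,s=np.cos(.378),np.sin(.378);d=np.asarray(P)-[580,54,0]
    return np.array([c*d[0]+s*d[1],-s*d[0]+c*d[1],d[2]])
E
python3 - <<'E'
from h import *
s=read_state(); print(s["clock"],st(s["position"]).round(1),s["contact_force"].round(1))
p=get_image("scene"); 
t=st(s["position"])-[0,0,251]; print("tip exp",pix(p,S2W(Q,t)[0]),"bore exp",pix(p,S2W(Q,[-68.7,-93,217])[0]))
for n in("pin_tip","bore_mouth"): print(n,[(d["at"],round(d["conf"],2)) for d in place_of(p,n)[:4]])
a=p["img"][170:245,270:370,::-1]; cv2.imwrite("pics/s4.png",cv2.resize(a,None,fx=8,fy=8,interpolation=cv2.INTER_CUBIC))
E
```

```text
10.4 [-69.8 -92.2 495. ] [-0.7  0.3 -2. ]
tip exp (np.float64(312.7363840120678), np.float64(218.91174177518369)) bore exp (np.float64(312.5205751599228), np.float64(226.20076149940724))
pin_tip [([311.2, 220.3], 0.76), ([215.1, 262.9], 0.64), ([228.2, 285.7], 0.43)]
bore_mouth [([312.7, 225.9], 0.97)]
```

View pics/s4.png

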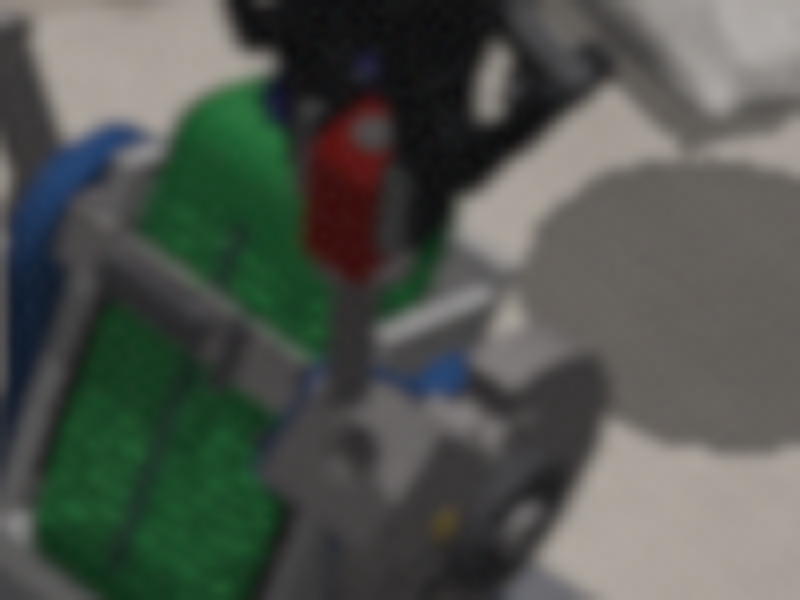

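The pin tip at about (313,220) sits straight above the bore at (314,226). I lower it into the mouth and feel the force.

>>> carry_out:
  slide:
    - [0, -0.0005, 0.015]
    - [0, -0.0005, 0.022]
    - [0, -0.0005, 0.026]
    - [0, -0.0005, 0.029]
    - [0, -0.0005, 0.029]
  roll: [0, 0, 0, 0, 0]
  claw: [0.01, 0.01, 0.01, 0.01, 0.01]

```text
clock: 11.18
position: [550.3, -58.2, 465.8]
ee_rot: [-0.188, 0.982, -0.0, -0.0]
contact_force: [0.6, 0.1, -1.5]
gripper_width: 23.3
grasp_force: 59.8
```

>>> carry_out:
  slide:
    - [0, 0, 0.002]
    - [0, 0, 0.004]
    - [0, 0, 0.004]
  roll: [0, 0, 0]
  claw: [0.01, 0.01, 0.01]

```text
clock: 11.55
position: [550.4, -58.3, 462.5]
ee_rot: [-0.189, 0.982, -0.0, 0.001]
contact_force: [-0.4, -0.8, 0.0]
gripper_width: 23.3
grasp_force: 59.9
```

The tip is in the mouth without load. Now I lean the pin in an arc about its tip, checking the force halfway.

>>> carry_out:
  slide:
    - [0.0075, 0, 0.001]
    - [0.015, 0, 0.002]
    - [0.022, 0, 0.004]
    - [0.0295, 0, 0.007]
    - [0.0295, 0, 0.007]
  roll: [0, 0, 0, 0, 0]
  claw: [0.01, 0.01, 0.01, 0.01, 0.01]

```text
clock: 12.18
position: [524.1, -68.7, 458.2]
ee_rot: [-0.189, 0.982, -0.0, 0.006]
contact_force: [5.1, 3.7, 5.4]
gripper_width: 22.8
grasp_force: 62.2
```

Run:
```python
from h import *
s=read_state(); print(s["clock"],st(s["position"]).round(1),s["contact_force"].round(1),s["wrist_torque"].round(2))
p=get_image("scene"); print([(d["at"],round(d["conf"],2)) for d in place_of(p,"pin_tip")[:3]])
a=p["img"][170:245,270:370,::-1]; cv2.imwrite("pics/s5.png",cv2.resize(a,None,fx=8,fy=8,interpolation=cv2.INTER_CUBIC))
```

```text
12.175 [-97.3 -93.4 458.2] [5.1 3.7 5.4] [ 1.16 -1.89  0.03]
[([227.9, 285.3], 0.68), ([212.4, 261.4], 0.55), ([311.9, 229.4], 0.51)]
```

View pics/s5.png

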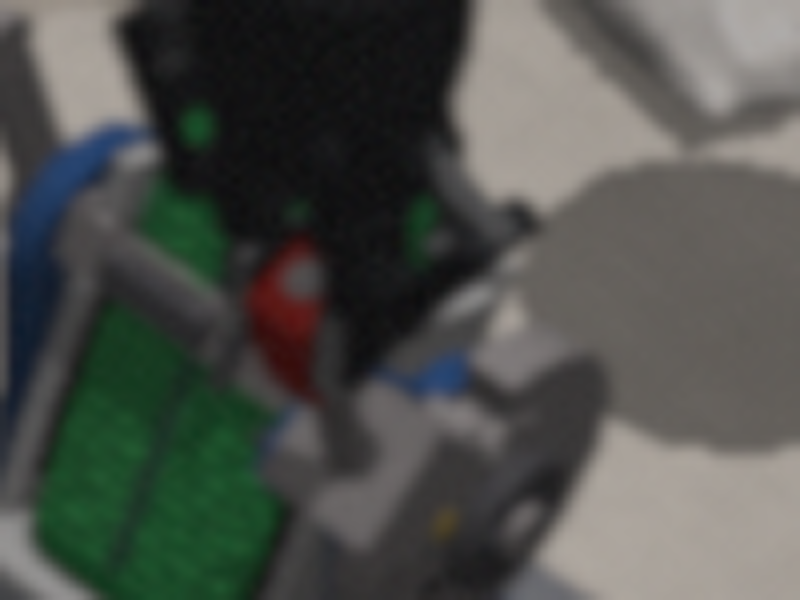

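The pin is pivoting, with its tip in the mouth at crop (350,460). I carry on to 40° and start feeding it in.

>>> carry_out:
  slide:
    - [0.007, 0, 0.0035]
    - [0.0135, 0, 0.0075]
    - [0.0195, 0, 0.0125]
    - [0.0255, 0, 0.0175]
    - [0.0265, 0, 0.0195]
    - [0.0265, 0, 0.0195]
  roll: [0, 0, 0, 0, 0, 0]
  claw: [0.01, 0.01, 0.01, 0.01, 0.01, 0.01]

```text
clock: 13.02
position: [498.5, -79.0, 435.8]
ee_rot: [-0.188, 0.982, -0.0, 0.001]
contact_force: [5.3, 0.6, 4.8]
gripper_width: 23.1
grasp_force: 66.0
```

>>> carry_out:
  slide:
    - [-0.003, 0, 0.004]
    - [-0.0065, 0, 0.0075]
    - [-0.0095, 0, 0.0115]
    - [-0.013, 0, 0.0155]
    - [-0.013, 0, 0.0155]
  roll: [0, 0, 0, 0, 0]
  claw: [0.01, 0.01, 0.01, 0.01, 0.01]

```text
clock: 13.65
position: [511.1, -73.9, 419.2]
ee_rot: [-0.188, 0.982, 0.0, 0.001]
contact_force: [6.9, 0.8, 1.3]
gripper_width: 23.1
grasp_force: 65.6
```

Run:
```python
from h import *
s=read_state(); print(s["clock"],st(s["position"]).round(1),s["contact_force"].round(1),s["wrist_torque"].round(2))
p=get_image("scene"); print([(d["at"],round(d["conf"],2)) for d in place_of(p,"pin_shoulder")[:3]])
a=p["img"][170:245,270:370,::-1]; cv2.imwrite("pics/s6.png",cv2.resize(a,None,fx=8,fy=8,interpolation=cv2.INTER_CUBIC))
```

```text
13.65 [-111.2  -93.4  419.2] [6.9 0.8 1.3] [ 0.43 -2.55 -0.12]
[([213.2, 253.3], 0.67), ([308.5, 222.3], 0.6), ([225.7, 275.0], 0.53)]
```

View pics/s6.png

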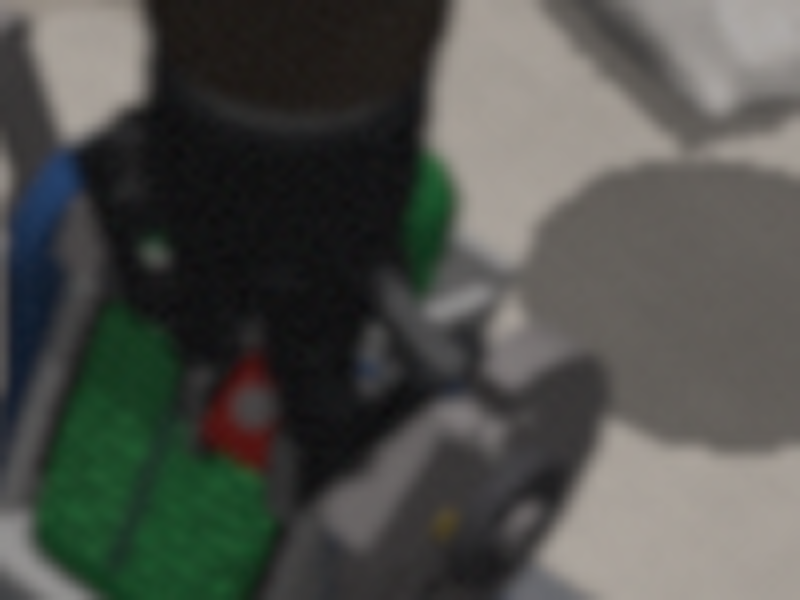

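The pin is leaning in the bore, about 33 mm deep, with low forces. I push on to the rim, release and lift away.

>>> carry_out:
  slide:
    - [-0.003, 0, 0.003]
    - [-0.0055, 0, 0.0055]
    - [-0.0078, 0, 0.0078]
    - [-0.0078, 0, 0.0078]
  roll: [0, 0, 0, 0]
  claw: [0.01, 0.01, 0.01, 0.01]

```text
clock: 14.25
position: [517.6, -71.2, 411.6]
ee_rot: [-0.188, 0.982, 0.0, -0.0]
contact_force: [4.9, 0.2, 1.2]
gripper_width: 23.3
grasp_force: 65.6
```

>>> carry_out:
  slide:
    - [0, 0, 0]
    - [0, 0, 0]
    - [0, 0, 0]
    - [0, 0, -0.03]
    - [0, 0, -0.08]
    - [0, 0, -0.1]
  roll: [0, 0, 0, 0, 0, 0]
  claw: [0.05, 0.05, 0.05, 0.05, 0.05, 0.05]

```text
clock: 15.0
position: [517.2, -71.4, 515.0]
ee_rot: [-0.189, 0.982, -0.0, 0.001]
contact_force: [0.7, 0.2, -0.0]
gripper_width: 50.2
grasp_force: 0.0
```

```bash
cat >> h.py <<'E'
def depth(X):
    # flange/head: red points -> stand frame axial position of head top above mouth
    pass
E
python3 - <<'E'
from h import *
s=read_state(); print(s["clock"],st(s["position"]).round(1),s["joints"].round(2))
p=get_image("wrist"); X=wcloud(p,s); im=p["img"].astype(int)
red=(im[...,0]>100)&(im[...,1]<80)&(im[...,2]<80)
P=np.array([st(x) for x in X[red&~np.isnan(X[...,0])]]); P=P[(np.abs(P[:,1]+93)<25)&(P[:,2]>190)]
r=P-[-68.7,-93,217]; ax=r@[-.643,0,.766]; e=r@[.766,0,.643]
print(len(P),"axial",np.percentile(ax,[2,50,98]).round(1),"e",np.percentile(e,[2,50,98]).round(1),"y",np.percentile(r[:,1],[2,98]).round(1))
E
```

```text
15.0 [-104.7  -93.4  515. ] [ 0.17  0.15 -0.04  0.   -1.38 -1.37]
1588 axial [29.3 64.9 67.3] e [-18.2   7.   12.5] y [-11.9   9.9]
```

>>> carry_out:
  slide:
    - [-0.01, 0.05, 0]
    - [-0.03, 0.11, 0]
    - [-0.05, 0.17, 0]
    - [-0.077, 0.233, 0]
    - [-0.077, 0.233, 0]
    - [-0.077, 0.233, 0.03]
    - [-0.077, 0.233, 0.05]
    - [-0.077, 0.233, 0.05]
  roll: [-10, -20, -30, -40, -50, -60, -70, -80]
  claw: [0.07, 0.07, 0.07, 0.07, 0.07, 0.07, 0.07, 0.07]

```text
clock: 16.05
position: [502.1, 173.5, 458.7]
ee_rot: [0.777, -0.629, -0.001, 0.004]
contact_force: [1.5, -0.2, 0.1]
gripper_width: 70.1
grasp_force: 0.0
```

>>> carry_out:
  slide:
    - [0, 0, 0]
    - [0, 0, 0]
  roll: [-10, -10]
  claw: [0.07, 0.07]

```text
clock: 16.3
position: [502.5, 173.5, 461.0]
ee_rot: [0.827, -0.562, -0.001, 0.001]
contact_force: [0.7, -1.2, -0.2]
gripper_width: 70.2
grasp_force: 0.0
```

Run:
```python
from h import *
s=read_state(); print(s["clock"],st(s["position"]).round(1),(np.degrees(np.arctan2(*R.from_quat(s["ee_rot"]).as_matrix()[1::-1,0]))).round(1),s["joints"].round(2))
p=get_image("wrist"); X=wcloud(p,s); im=p["img"].astype(int)
P=X.reshape(-1,3)[(im.sum(-1)<140).ravel()]; P=P[~np.isnan(P[:,0])]; d=P-[580,54,0];c,sn=np.cos(.378),np.sin(.378)
Y=np.c_[c*d[:,0]+sn*d[:,1],-sn*d[:,0]+c*d[:,1],P[:,2]]
m=(Y[:,1]>105)&(Y[:,1]<170)&(np.abs(Y[:,0]+28)<18)&(Y[:,2]>215)&(Y[:,2]<250); g=Y[m]
print("grip",m.sum(),np.percentile(g,[3,50,97],axis=0).round(1))
q=get_image("scene")
im=q["img"].astype(int)[225:245,315:340]; w=(im[...,0]+im[...,1]-2*im[...,2]); v,u=np.unravel_index(w.argmax(),w.shape); print("yellow",u+315,v+225,w.max())
mm=w>.6*w.max(); vv,uu=np.where(mm); u,v=uu.mean()+315,vv.mean()+225
A=st(q["world_from_camera"][:3,3]); B=st(world(q,(u,v),z=1000.)); t=(-102-A[1])/(B[1]-A[1]); D=A+t*(B-A); print(u,v,D, "r",np.hypot(D[0],D[2]-135),"ang from up to front",np.degrees(np.arctan2(-D[0],D[2]-135)))
print(place_of(q,"pin_shoulder")[:3],pix(q,S2W(Q,[-68.7-.643*16,-93,217+.766*16])[0]))
```

```text
16.3 [-27.9 139.7 461. ] -68.4 [ 0.64  0.19 -0.12 -0.   -1.26 -0.26]
grip 2790 [[-38.5 106.7 235.3]
 [-29.8 134.8 240.1]
 [-21.6 166.8 242. ]]
yellow 325 235 60
325.0 235.0 [ -24.87993225 -102.          151.7711975 ] r 30.004734529505 ang from up to front 56.016667940408375
[{'at': [210.7, 252.0], 'conf': 0.66}, {'at': [309.4, 227.7], 'conf': 0.55}, {'at': [226.8, 275.0], 'conf': 0.54}] (np.float64(310.0014314238872), np.float64(225.32316799108165))
```

Grip measured at x' = -30, so the lean is 0.39 rad. The yellow dot suggests the notch comes early, at about 0.67 rad. I cage the grip and swing slowly.

>>> carry_out:
  slide:
    - [0, 0.002, 0.04]
    - [0, 0.002, 0.075]
    - [0, 0.002, 0.075]
    - [0, 0.002, 0.075]
    - [0, 0.002, 0.075]
    - [0, 0.002, 0.075]
  roll: [0, 0, 0, 0, 0, 0]
  claw: [0.07, 0.07, 0.028, 0.028, 0.028, 0.028]

```text
clock: 17.2
position: [501.1, 173.1, 388.3]
ee_rot: [0.828, -0.561, 0.0, -0.001]
contact_force: [0.1, 0.3, 0.5]
gripper_width: 27.9
grasp_force: 0.0
```

>>> carry_out:
  slide:
    - [0, -0.004, -0.001]
    - [0, -0.0075, -0.002]
    - [0, -0.011, -0.003]
    - [0, -0.014, -0.0035]
    - [0, -0.017, -0.004]
    - [0, -0.019, -0.004]
  roll: [0, 0, 0, 0, 0, 0]
  claw: [0.028, 0.028, 0.028, 0.028, 0.028, 0.028]

```text
clock: 17.95
position: [517.6, 179.3, 391.4]
ee_rot: [0.828, -0.561, -0.001, 0.003]
contact_force: [-6.8, -1.0, 4.5]
gripper_width: 27.6
grasp_force: 3.5
```

>>> carry_out:
  slide:
    - [0, -0.002, 0]
    - [0, -0.004, -0.0005]
    - [0, -0.006, -0.0005]
    - [0, -0.008, -0.0005]
  roll: [0, 0, 0, 0]
  claw: [0.028, 0.028, 0.028, 0.028]

```text
clock: 18.45
position: [525.0, 182.2, 392.0]
ee_rot: [0.828, -0.561, -0.001, 0.003]
contact_force: [-6.3, -3.0, 4.6]
gripper_width: 28.1
grasp_force: 3.3
```

>>> carry_out:
  slide:
    - [0, -0.002, 0]
    - [0, -0.004, 0]
    - [0, -0.006, 0]
  roll: [0, 0, 0]
  claw: [0.028, 0.028, 0.028]

```text
clock: 18.82
position: [530.7, 184.4, 392.0]
ee_rot: [0.828, -0.561, -0.001, 0.003]
contact_force: [-5.3, -2.5, 4.8]
gripper_width: 28.2
grasp_force: 3.2
```

```bash
cat > chk.py <<'E'
from h import *
s=read_state(); P=st(s["position"]); print(s["clock"],P.round(1),s["contact_force"].round(1))
q=get_image("scene"); X=cloud(q); im=q["img"].astype(int)
m=(im[...,0]>70)&(im[...,0]>2*im[...,1])&(im[...,0]>2*im[...,2])&(X[...,2]>190)
Y=np.array([st(x) for x in X[m]]); Y=Y[np.hypot(Y[:,0]+90,Y[:,1]+93)<50]
ax=(Y-[-68.7,-93,217])@[-.643,0,.766]; print(len(Y),"axial",np.percentile(ax,[5,50,80,95]).round(1))
E
python3 chk.py
```

```text
18.825 [  2.3 139.4 392. ] [-5.3 -2.5  4.8]
122 axial [33.3 61.1 63.9 66.3]
```

>>> carry_out:
  slide:
    - [0, -0.002, 0]
    - [0, -0.004, 0]
    - [0, -0.006, 0]
  roll: [0, 0, 0]
  claw: [0.028, 0.028, 0.028]

```text
clock: 19.25
position: [536.3, 186.6, 392.1]
ee_rot: [0.828, -0.561, -0.001, 0.003]
contact_force: [-6.4, -2.3, 5.9]
gripper_width: 27.5
grasp_force: 3.3
```

>>> carry_out:
  slide:
    - [0, -0.002, 0]
    - [0, -0.004, 0.0005]
    - [0, -0.006, 0.0005]
  roll: [0, 0, 0]
  claw: [0.028, 0.028, 0.028]

```text
clock: 19.62
position: [540.2, 188.1, 391.4]
ee_rot: [0.827, -0.561, -0.003, 0.006]
contact_force: [-15.6, -3.9, 12.7]
gripper_width: 28.2
grasp_force: 8.1
```

```bash
python3 chk.py
```

```text
19.625 [ 12.5 139.3 391.4] [-15.6  -3.9  12.7]
125 axial [21.2 49.  52.2 53.8]
```

The pin dropped about 12–13 mm and the crank force jumped, so it is in the notch. I unload the crank and recheck whether it is fully home.

>>> carry_out:
  slide:
    - [0, 0.003, 0]
    - [0, 0.006, 0]
    - [0, 0.008, 0]
    - [0, 0.009, 0]
    - [0, 0.006, 0]
    - [0, 0.005, 0]
  roll: [0, 0, 0, 0, 0, 0]
  claw: [0.028, 0.028, 0.028, 0.028, 0.028, 0.028]

```text
clock: 20.42
position: [537.6, 187.6, 390.9]
ee_rot: [0.828, -0.561, -0.001, 0.002]
contact_force: [-6.9, -0.6, 4.1]
gripper_width: 27.8
grasp_force: 3.1
```

```bash
python3 chk.py
```

```text
20.425 [  9.9 139.8 390.9] [-6.9 -0.6  4.1]
125 axial [22.4 49.7 52.2 54. ]
```

>>> carry_out:
  slide:
    - [0, 0.003, 0]
    - [0, 0.003, 0]
    - [0, 0.003, -0.05]
    - [0, 0.003, -0.11]
    - [0.06, 0.03, -0.11]
    - [0.12, 0.06, -0.11]
    - [0.18, 0.09, -0.11]
    - [0.233, 0.113, -0.11]
  roll: [0, 0, 0, 0, 0, 0, 0, 0]
  claw: [0.06, 0.06, 0.06, 0.06, 0.06, 0.06, 0.06, 0.06]

```text
clock: 21.48
position: [519.2, -64.6, 501.6]
ee_rot: [0.828, -0.561, 0.001, -0.001]
contact_force: [1.4, 0.5, 0.3]
gripper_width: 59.7
grasp_force: 0.0
```

Run:
```python
from h import *
s=read_state(); print(s["clock"],st(s["position"]).round(1))
p=get_image("wrist"); X=wcloud(p,s); im=p["img"].astype(int); save(p,"w7.png")
Y=np.array([st(x) for x in X.reshape(-1,3)]).reshape(X.shape)
r=Y-[-68.7,-93,217]; ax=r@np.array([-.643,0,.766]); e=r@np.array([.766,0,.643])
red=(im[...,0]>100)&(im[...,1]<80)&(im[...,2]<80)&(np.abs(r[...,1])<25)&(Y[...,2]>190)
print(red.sum(),"axial",np.percentile(ax[red],[2,50,90,98]).round(1),"e",np.percentile(e[red],[2,98]).round(1))
top=red&(np.abs(ax-np.percentile(ax[red],95))<3); print("top face",np.median(ax[top]))
f=(np.abs(r[...,1])<19)&(np.abs(e)<20)&(np.abs(ax)<4)&~red; print("block face",f.sum(),np.median(ax[f]))
fl=(np.abs(r[...,1])<14)&(np.abs(e)<15)&(ax>3)&(ax<12)&~red; print("flange",fl.sum(),np.percentile(ax[fl],[10,50,90]))
v,u=np.where(red); c=p["img"][max(0,v.min()-45):v.max()+45,max(0,u.min()-60):u.max()+60,::-1]; k=min(800/c.shape[1],600/c.shape[0]); cv2.imwrite("pics/w7c.png",cv2.resize(c,None,fx=k,fy=k,interpolation=cv2.INTER_CUBIC))
```

```text
21.475 [-100.3  -87.8  501.6]
1923 axial [12.  45.4 51.2 51.9] e [-17.4  14. ]
top face 50.49645097186328
block face 921 0.16587710196077532
flange 104 [3.8262669  5.97780772 7.81085428]
```

View pics/w7c.png

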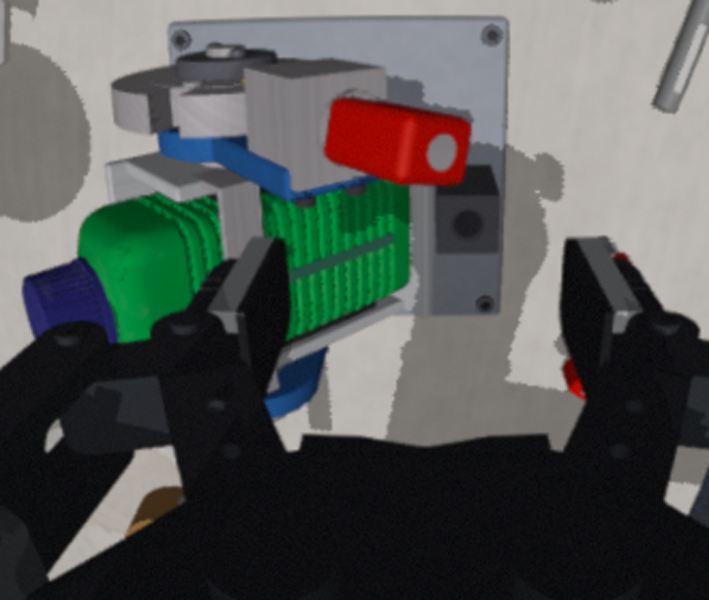

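The pin's flange lies on the guide block. The head top is 50.3 mm above the face, against 49 mm when home, so the gap is within noise. The drop was about 15 mm, the lean is about 0.77 rad and the robot is clear, so I hand it in.

```bash
python3 -c "
from bench import *
print(job_done())"
```

```text
the job is handed in; nothing more can be done
None
```

I handed the job in at about 21.5 s: the cradle leans about 0.77 rad and the large lock pin is in the middle notch, its flange within about 1 mm of the guide block by camera, with the arm clear; the hand-in returned no verdict.

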